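# Weigh the large transformer on the radio bench scale

### The arm

A 6-joint arm with a two-finger parallel gripper is mounted at the origin on the work surface. World frame = base frame: x ahead of the robot, y to its left, z up, the work surface at z = 0. Lengths are in m, angles in degrees, forces in N, time in s.
With the tool pointing down it reaches from about 0.4 to 0.825 m from the base axis. Payload 7 kg.
Tool frame: the origin (TCP) lies midway between the tips of the shut fingers; the grasp point (between the pads) lies 19 mm behind it; z points along the fingers, y is the direction in which the jaws open and shut (so a half turn about z gives the same grasp; the last joint's range is limited). The gripper opens to 88 mm and grips with 3 to 60 N. Pads are 19 mm wide; open, the fingers measure 130 mm over their backs; the gripper's body (78 mm by 193 mm) begins 47 mm behind the grasp point.
Start: joints at [-52.363, 20.546, 0.682, 0, -70.136, -16.507], TCP at [0.243, -0.63, 0.227] pointing down, gripper open.
Joint ranges: [-176.03, 176.03], [-82.01, 121.73], [-58.28, 71.71], [-173.87, 95.51], [-174.79, -0.11], [-173.66, 173.66]. Speed limits (degrees/s): [136.94, 136.94, 172.46, 180, 180, 180].

### API

Orientations are given as a 3x3 rotation matrix whose columns are the frame's x, y, z axes.
In Python, from rig import robot gives the robot as it stands. Calls block until the motion is done:
- robot.goto(position, orientation): joint-space move of the TCP to a pose.
- robot.servo_line(position, ori=None, speed=0.15): straight line of the TCP; ori=None keeps the orientation; speed is the mean speed in m/s.
- robot.movej(angles): joint-space move.
- robot.move_gripper(opening): opening from 0.0 (shut) to 1.0 (fully open); the grip force is fixed at half the most; returns when the fingers have stopped.
- robot.dwell(seconds).
- robot.ik(position, orientation): joint angles nearest the present ones, or None.
- robot.grab_frame(name): name is "scene" or "top" or "wrist"; returns (picture, depth): 420x560x3 uint8, red, green, blue; 420x560 float32, m along the optical axis (not along the pixel's ray), 0 where there is no reading.
- robot.camera_info(name): a dict with "vfov" (degrees; the focal length in pixels is half the picture's height over the tangent of half this angle, whatever the lens; pixels are square), "cx", "cy" (the principal point, pixels), "k1" (the pictures are not rectified: a ray, as slopes to the right and down, at radius r is drawn at 1 + k1 r^2 times it, then the intrinsics apply), "view" (4x4, takes a point from world to camera coordinates); the wrist camera has in their place "T_tool_cam" (4x4, takes a point from camera to tool coordinates, whose origin is the TCP and whose axes are the flange's). Camera axes: x right, y down, z forward; pixel columns grow to the right and rows downward; lengths in m; the calibration is good to about 2 mm. A picture is of the moment at which its call begins: read the wrist's pose just before it. camera_info takes no time and is no camera call.
A pose or a line that the arm cannot do raises robot.Unreachable and nothing moves.
- robot.job_done(): hands the job in, once; it reports no verdict.
Readings, each from a call of its own:
- robot.read_t(): time.
- robot.read_qpos(): joint angles.
- robot.read_qvel(): joint speeds.
- robot.read_effort(): joint torques, N m.
- robot.read_position(): TCP position.
- robot.read_tcp_rot(): TCP orientation.
- robot.read_force(): force on the tool from outside, world axes, zero at the start.
- robot.read_ft_torque(): the same for the moment, N m.
- robot.read_grip_width(): opening from 0.0 (shut) to 1.0 (fully open).
Only numpy, scipy, OpenCV 4.12 (cv2) and the standard library are available. Lean on these libraries where they do the work, as an engineer would, in place of code of your own. Each camera call takes 0.05 s, during which the arm holds its last target.

### The job

Weigh the larger of the two transformers: lift the heat sink off the scale's pan and set it down flat on the bare desk, then set the larger transformer down upright and centred on the pan, square to it so that no edge of its foot plate overhangs. Only once it stands there by itself, swing the scale's lock lever a quarter turn from its closed stop fully to its open stop. Drop nothing, and leave the small transformer, the pen pot, the desk microphone and the loudspeaker where they are.

Things in the scene. Friction and masses are not known exactly. Their poses are not given: they have to be found in the camera images.
- scale: Bench scale, grey plastic base 190 mm (its x) by 150 mm (its y), top deck 35 mm high, fixed to the desk. Origin: centre of the underside; its -x side is the front with the black display. The steel pan stands on the +x half, the black lock lever on the front half.
- pan (a point): Centre of the top face of the scale's flat steel pan, 60 mm above the desk, 45 mm behind (+x of) the scale's origin. Axes as the scale's: the pan is 76 mm along x and 112 mm along y, 6 mm thick, no rim. The pan does not move or turn.
- lock (a joint): Lock lever angle in rad, turning about a vertical axis on the scale's front deck: 0 = closed stop (arm points along the scale's +y), 1.571 = open stop (arm points to the scale's -x, out past the front edge); opening is counter-clockwise seen from above. Starts within 0.15 rad of closed. Light friction (0.06 N m), stays where it is left.
- lock_grip (a point): Point on the lever's upright grip, a black vertical pin 18 mm in diameter at the end of the lever arm, 70 mm from the pivot axis; the pin reaches from 54 to 100 mm above the desk and this point lies at 83 mm. The lever arm below it is 14 mm wide with its top 54 mm above the desk.
- lock_pivot (a point): On the lever's vertical pivot axis, 50 mm above the desk; 50 mm in front of (-x) and 30 mm to the -y side of the scale's origin. Hub 30 mm in diameter, top 57 mm above the desk.
- transformer: The larger transformer, loose, 0.56 to 0.84 kg. Steel foot plate 96 mm (its x) by 60 mm (its y), 4 mm thick; on it a dark laminated core 80 by 44 mm, top 62 mm above the foot's underside; around it a copper coil 46 mm along x and 52 mm across y, from 14 to 48 mm up, the place to grip (52 mm wide along y). Origin: centre of the underside.
- corner0 (a point): Corner of the larger transformer's foot plate, at its underside: -x, -y.
- corner1 (a point): Corner of the larger transformer's foot plate, at its underside: -x, +y.
- corner2 (a point): Corner of the larger transformer's foot plate, at its underside: +x, -y.
- corner3 (a point): Corner of the larger transformer's foot plate, at its underside: +x, +y.
- heatsink: Finned aluminium heat sink, loose, 0.2 kg, 90 mm (its x) by 44 mm (its y) by 34 mm high, fins along x and upward; starts lying on the pan. Origin: centre of the underside.
- small_transformer: The smaller transformer (bystander), loose, 0.35 kg: foot plate 68 by 44 mm, 46 mm high. Origin: centre of the underside.
- pot: White ceramic pen pot (bystander), loose, empty, 68 mm across the rim, 85 mm high; stands close to one end of the larger transformer. Origin: centre of the underside.
- desk_mic: Desk microphone (bystander), loose: round black foot 84 mm across, thin stem, head up to 136 mm high; stands near the small transformer. Origin: centre of the underside.
- speaker: Small black loudspeaker box (bystander), loose, 90 mm (its x) by 110 mm (its y), 90 mm high, 0.8 kg; stands close behind the scale's pan (about 40 mm from the pan's +x edge). Origin: centre of the underside.
There are look-alikes about, which are no part of the job. Leave any red look-alike of the scale alone.

How it is judged (in metres and radians):
On the way, in this order (a step that is already met when the one before it is completed fails the run):
1. the heat sink lies flat on the desk, let go (height (world z) of heatsink below 0.005 m and angle between heatsink's own z axis and vertical below 0.1 rad and contact force between the fingers and heatsink below 0.1 N and linear speed of heatsink below 0.02 m/s), for 0.2 s.
2. the larger transformer stands on the pan by itself, no corner of its foot plate past the pan's edge, with the lock lever still closed (under 0.35 rad) (x of corner0 in the frame of pan between -0.038 and 0.038 m and y of corner0 in the frame of pan between -0.056 and 0.056 m and z of corner0 in the frame of pan between -0.004 and 0.004 m and x of corner1 in the frame of pan between -0.038 and 0.038 m and y of corner1 in the frame of pan between -0.056 and 0.056 m and z of corner1 in the frame of pan between -0.004 and 0.004 m and x of corner2 in the frame of pan between -0.038 and 0.038 m and y of corner2 in the frame of pan between -0.056 and 0.056 m and z of corner2 in the frame of pan between -0.004 and 0.004 m and x of corner3 in the frame of pan between -0.038 and 0.038 m and y of corner3 in the frame of pan between -0.056 and 0.056 m and z of corner3 in the frame of pan between -0.004 and 0.004 m and contact force between the fingers and transformer below 0.1 N and linear speed of transformer below 0.02 m/s and value of joint lock below 0.35 rad), for 0.2 s.
3. the lock lever is at its open stop (over 1.45 rad) (value of joint lock above 1.45 rad), for 0.2 s.
At the end, for the whole second after the job is handed in: The larger transformer stands at rest on the pan, all four corners of its foot plate within the pan's 76 by 112 mm outline and within 4 mm of its top face; the heat sink lies flat (within 0.1 rad) at rest on the desk; the lock lever is turned past 1.45 rad, at its open stop; all are let go (all of step 1 and x of corner0 in the frame of pan between -0.038 and 0.038 m and y of corner0 in the frame of pan between -0.056 and 0.056 m and z of corner0 in the frame of pan between -0.004 and 0.004 m and x of corner1 in the frame of pan between -0.038 and 0.038 m and y of corner1 in the frame of pan between -0.056 and 0.056 m and z of corner1 in the frame of pan between -0.004 and 0.004 m and x of corner2 in the frame of pan between -0.038 and 0.038 m and y of corner2 in the frame of pan between -0.056 and 0.056 m and z of corner2 in the frame of pan between -0.004 and 0.004 m and x of corner3 in the frame of pan between -0.038 and 0.038 m and y of corner3 in the frame of pan between -0.056 and 0.056 m and z of corner3 in the frame of pan between -0.004 and 0.004 m and contact force between the fingers and transformer below 0.1 N and linear speed of transformer below 0.02 m/s and value of joint lock above 1.45 rad); the robot touches nothing.
It fails at once if the small transformer, the pen pot, the desk microphone or the loudspeaker is shifted by more than 20 mm or tipped over (distance of any of small_transformer, pot, desk_mic, speaker from where it was at the start of the episode above 0.02 m or angle between any of small_transformer, pot, desk_mic, speaker's own z axis and vertical above 0.35 rad).
It fails at once if the larger transformer is dropped or knocked (moves faster than 0.6 m/s while not held) (linear speed of transformer above 0.6 m/s and contact force between the fingers and transformer below 0.1 N).
It fails at once if the heat sink is dropped or knocked (moves faster than 0.6 m/s while not held) (linear speed of heatsink above 0.6 m/s and contact force between the fingers and heatsink below 0.1 N).
It also fails if it takes over 72 s, if anything falls off the work surface, if the arm or the gripper's body presses on something with over 40 N, if the wrist force passes 120 N, or if a joint passes its speed limit or range.

## Working session

There is one attempt and no reset: what is moved stays moved. The work goes in short steps, each a Python script; the robot and the scene stay as the last script left them, time stands still between calls to the robot, and variables do not carry over. Pictures are saved under pics/ and viewed, and the job is handed in when it is done.

```bash
ls; mkdir -p pics
python3 - <<'E'
from rig import robot
import cv2,numpy as np
for n in("scene","top","wrist"):
    im,d=robot.grab_frame(n); print(n,robot.camera_info(n))
    np.savez(f"{n}0.npz",im=im,d=d)
    cv2.imwrite(f"pics/{n}0.png",im[:,:,::-1])
E
```

```text
pics
scene {'vfov': 44.99867619881852, 'cx': 274.8643867880159, 'cy': 202.30298182561194, 'k1': -0.18322576406361277, 'view': array([[ 0.12249295,  0.99237625, -0.01359621, -0.18894575],
       [ 0.54900184, -0.0791653 , -0.8320636 , -0.25343606],
       [-0.8267965 ,  0.09445758, -0.55451358,  1.98526965],
       [ 0.        ,  0.        ,  0.        ,  1.        ]])}
top {'vfov': 43.67790348502723, 'cx': 288.9937891316508, 'cy': 212.8315798854463, 'k1': -0.1534048818643118, 'view': array([[-0.02461442, -0.99968893,  0.00402223,  0.12478713],
       [-0.99148692,  0.02389749, -0.12799454,  0.61109967],
       [ 0.12785861, -0.0071385 , -0.99176672,  1.68274152],
       [ 0.        ,  0.        ,  0.        ,  1.        ]])}
wrist {'vfov': 59.01609753125968, 'cx': 278.23703456420435, 'cy': 209.76806791199058, 'k1': -0.05179476311400183, 'T_tool_cam': array([[ 1.50599586e-03, -9.69747813e-01, -2.44104305e-01,
         6.52886260e-02],
       [ 9.99998106e-01,  1.15952448e-03,  1.56304774e-03,
        -9.35679837e-04],
       [-1.23271721e-03, -2.44106197e-01,  9.69747722e-01,
        -1.57793556e-01],
       [ 0.00000000e+00,  0.00000000e+00,  0.00000000e+00,
         1.00000000e+00]])}
```

View pics/scene0.png

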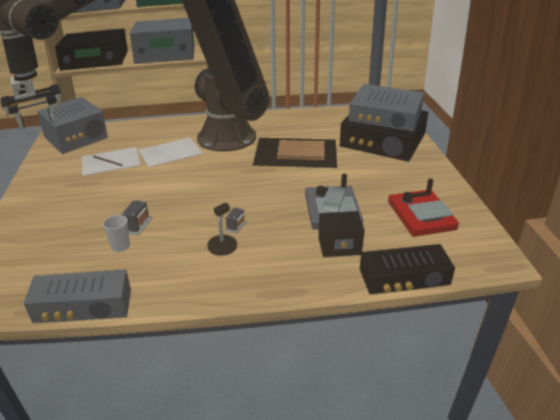

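View pics/top0.png

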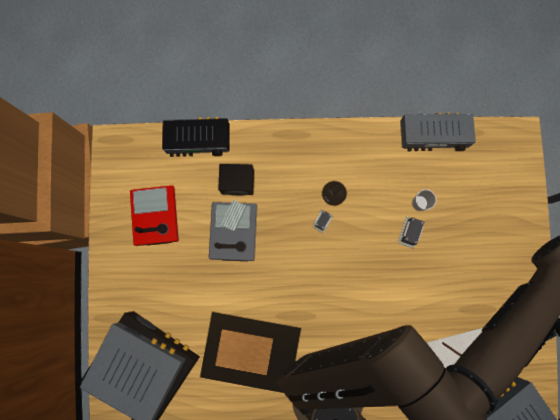

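View pics/wrist0.png

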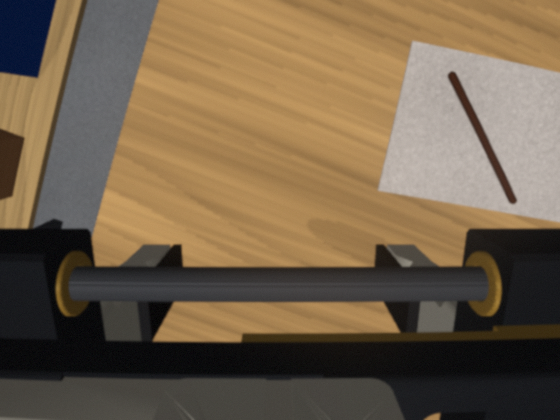

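Top view candidates: the larger transformer is either (412,232) or (323,220). The first is bigger and stands by the pot; the second is next to the mic. The scale is either grey (233,231), with the heat sink on it, or red (154,215), the decoy. My choices are (412,232) and grey. I'll check them in a crop and get rough positions.

```bash
cat > h.py <<'E'
import numpy as np,cv2
from rig import robot
def intr(ci):
    f=210/np.tan(np.radians(ci['vfov'])/2)
    return np.array([[f,0,ci['cx']],[0,f,ci['cy']],[0,0,1.]]),np.array([ci['k1'],0,0,0,0.])
def campose(name,ci,tool=None):
    if name!='wrist': return np.linalg.inv(ci['view'])
    T=np.eye(4);T[:3,:3]=tool[1];T[:3,3]=tool[0]
    return T@ci['T_tool_cam']
def rays(px,K,D):
    p=cv2.undistortPointsIter(np.float64(px).reshape(-1,1,2),K,D,None,None,(3,50,1e-10)).reshape(-1,2)
    return np.c_[p,np.ones(len(p))]
def cloud(name,d,tool=None):
    ci=robot.camera_info(name);K,D=intr(ci);T=campose(name,ci,tool)
    v,u=np.mgrid[0:d.shape[0],0:d.shape[1]]
    r=rays(np.c_[u.ravel(),v.ravel()],K,D)
    P=(r*d.reshape(-1,1))@T[:3,:3].T+T[:3,3]
    P[d.ravel()==0]=np.nan
    return P.reshape(*d.shape,3)
def atz(name,px,z,tool=None):
    ci=robot.camera_info(name);K,D=intr(ci);T=campose(name,ci,tool)
    r=rays(px,K,D)@T[:3,:3].T
    return T[:3,3]+r*((z-T[2,3])/r[:,2])[:,None]
def down(yaw): # tool z down, tool y axis at angle yaw(deg) in world
    a=np.radians(yaw); y=np.array([np.cos(a),np.sin(a),0]); z=np.array([0,0,-1.])
    return np.c_[np.cross(y,z),y,z]
def snap(tag,name='wrist'):
    tool=(np.array(robot.read_position()),np.array(robot.read_tcp_rot()))
    im,d=robot.grab_frame(name)
    np.savez(tag+'.npz',im=im,d=d,p=tool[0],R=tool[1]); cv2.imwrite(f'pics/{tag}.png',im[:,:,::-1])
    return im,d,tool
E
python3 - <<'E'
from h import *
z=np.load('top0.npz');im,d=z['im'],z['d']
P=cloud('top',d)
for n,(u,v) in dict(T=(412,232),small=(323,220),pot=(424,201),mic=(334,193),spk=(236,180),hs=(233,216),hub=(219,246),grip=(243,246),desk=(300,280),red=(154,215)).items():
    print(n,P[v,u].round(3))
print(robot.read_position(),robot.read_tcp_rot(),robot.read_t())
a=cv2.resize(im[150:280,180:280],(400,520),interpolation=2);b=cv2.resize(im[150:280,300:400+50],(390,338))
c=np.zeros((520,790,3),np.uint8);c[:,:400]=a;c[:338,400:]=b
cv2.imwrite('pics/crop0.png',c[:,:,::-1])
E
```

```text
T [ 0.538 -0.289  0.064]
small [ 0.587 -0.001  0.047]
pot [ 0.648 -0.351  0.002]
mic [ 0.662 -0.032  0.129]
spk [0.719 0.279 0.085]
hs [0.604 0.291 0.073]
hub [0.506 0.334 0.098]
grip [0.507 0.261 0.055]
desk [0.394 0.079 0.001]
red [0.618 0.559 0.031]
[ 0.24317754 -0.62928572  0.22582516] [[-9.32784557e-01 -3.60433856e-01 -6.37630618e-04]
 [-3.60434375e-01  9.32783859e-01  1.15491702e-03]
 [ 1.78500354e-04  1.30711275e-03 -9.99999130e-01]] 0.15
```

View pics/crop0.png

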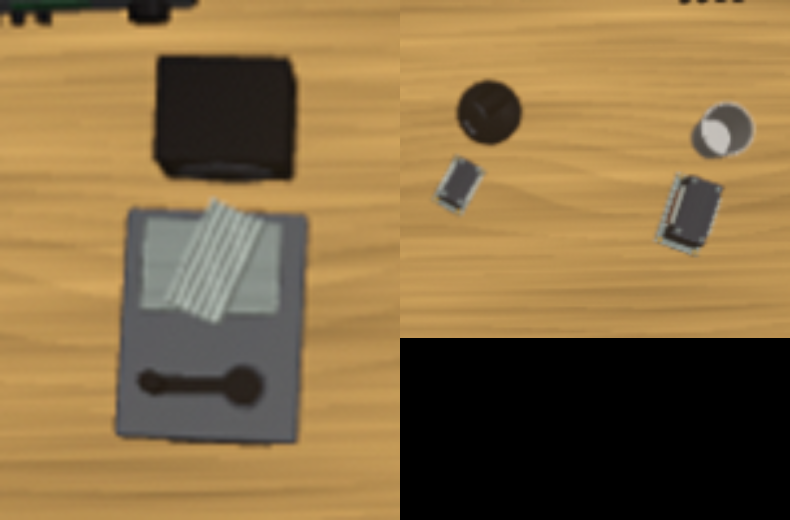

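The crop confirms it. The grey scale at left has the heat sink on it and the lever arm pointing to +y (image left). At right, the large transformer is by the pot and the small one by the mic. Next are close wrist views.

Run:
```python
from h import *
for n,p,yaw in (('trafo1',(0.45,-0.30,0.24),-90),('scale1',(0.47,0.285,0.30),-90)):
    for y in(yaw,yaw+180):
        print(n,y,robot.ik(np.array(p),down(y)))
    robot.goto(np.array(p),down(yaw)); snap(n); print(robot.read_t(),robot.read_qpos())
```

```text
trafo1 -90 [-12.91878771   7.38725339 -15.10653373   0.         -67.50621288
 102.91878771]
trafo1 90 [-12.91878771   7.38725339 -15.10653373   0.         -67.50621288
 -77.08121229]
2.0083 [-1.29637669e+01  7.40543028e+00 -1.50968542e+01  1.14103549e-03
 -6.75064339e+01  1.02877838e+02]
scale1 -90 [ 51.65462579   6.38877382  -8.4365705    0.         -75.17465568
  38.34537421]
scale1 90 [  51.65462579    6.38877382   -8.4365705     0.          -75.17465568
 -141.65462579]
4.1667 [ 5.15713179e+01  6.38467286e+00 -8.45134155e+00  2.36404792e-03
 -7.51762704e+01  3.83610758e+01]
```

View pics/trafo1.png

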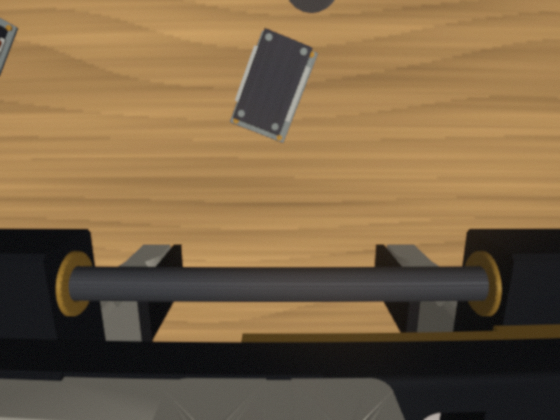

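View pics/scale1.png

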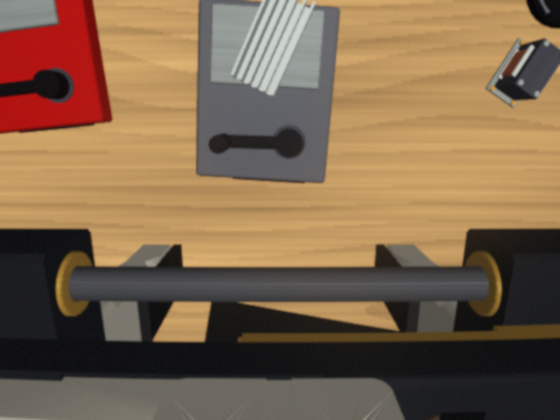

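Wrist views: the transformer spans (235–315, 30–140) with the pot rim at (312,0). The grey scale is at (200–338, 0–180), the heat sink at (272,45) and the lever hub and pin at (290,142) and (220,143). I'll measure from the depth clouds.

```bash
cat >> h.py <<'E'
def rect(P,x0,x1,y0,y1,z0,z1,pr=''):
    Q=P.reshape(-1,3);Q=Q[~np.isnan(Q[:,0])]
    m=(Q[:,0]>x0)&(Q[:,0]<x1)&(Q[:,1]>y0)&(Q[:,1]<y1)&(Q[:,2]>z0)&(Q[:,2]<z1);Q=Q[m]
    if len(Q)<10: print(pr,'few',len(Q));return
    (c,s,a)=cv2.minAreaRect((Q[:,:2]*1000).astype(np.float32))
    print(pr,len(Q),'c',np.round(c,1),'s',np.round(s,1),'a',round(a,2),'zmed',round(np.median(Q[:,2]),4))
    return Q
def load(tag,name='wrist'):
    z=np.load(tag+'.npz'); return z['im'],z['d'],cloud(name,z['d'],(z['p'],z['R']))
E
python3 - <<'E'
from h import *
im,d,P=load('trafo1')
b=(.45,.62,-.40,-.20)
rect(P,*b,-.01,.003,'desk');rect(P,*b,.055,.07,'core');rect(P,*b,.01,.05,'coil?');rect(P,*b,.002,.009,'foot')
im,d,P=load('scale1')
b=(.42,.68,.15,.42)
rect(P,*b,-.01,.003,'desk');rect(P,*b,.03,.04,'deck');rect(P,*b,.057,.066,'pan');rect(P,*b,.070,.11,'upper');rect(P,.42,.54,*b[2:],.04,.11,'lever')
rect(P,.42,.54,*b[2:],.085,.11,'pin');rect(P,.55,.7,*b[2:],.085,.11,'fins')
_=cv2.imwrite('pics/crop1.png',cv2.resize(np.hstack([np.load('trafo1.npz')['im'][0:170,200:350],np.load('scale1.npz')['im'][0:200,190:350][:170]]),None,fx=2.5,fy=2.5,interpolation=2)[:,:,::-1])
E
```

```text
desk 26743 c [ 535.1 -300. ] s [200.  169.8] a 90.0 zmed -0.0004
core 4866 c [ 561.8 -302.1] s [ 44.4 118.6] a 68.91 zmed 0.0617
coil? 522 c [ 574.1 -306.8] s [ 53.4 114.9] a 69.01 zmed 0.0445
foot 734 c [ 535.3 -299.7] s [197.4 169.1] a 89.67 zmed 0.0037
desk 22979 c [543.3 285. ] s [246.6 270. ] a 0.0 zmed -0.0004
deck 13216 c [559.5 299.2] s [150.8 190.5] a 86.46 zmed 0.0346
pan 4854 c [571.8 298.8] s [111.7 151.1] a 85.93 zmed 0.0595
upper 3159 c [573.1 304.8] s [ 44.7 162.5] a 64.75 zmed 0.0929
lever 1568 c [509.  303.7] s [93.  29.3] a 89.69 zmed 0.0561
pin 281 c [510.4 341.5] s [17.1 16.1] a 87.11 zmed 0.0994
fins 2067 c [605.8 289.4] s [44.7 90.3] a 64.63 zmed 0.0933
```

View pics/crop1.png

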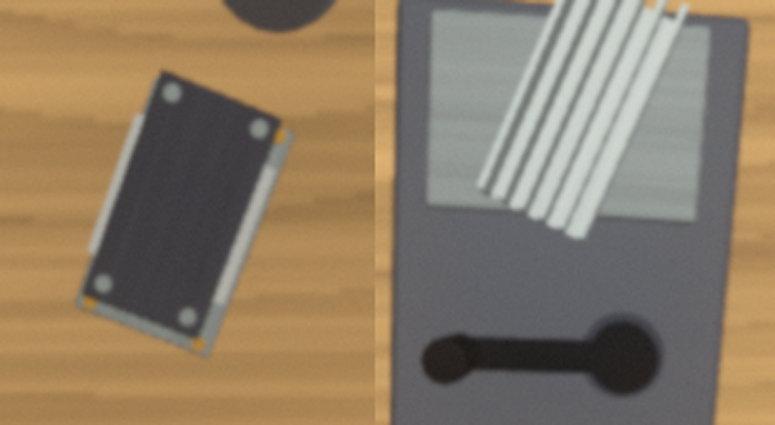

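Run:
```python
from h import *
im,d,P=load('trafo1')
Q=P.reshape(-1,3);Q=Q[~np.isnan(Q[:,0])]
Q=Q[(abs(Q[:,2]-.062)<.004)&(Q[:,0]<.62)&(Q[:,0]>.45)&(abs(Q[:,1]+.3)<.1)]
a=np.radians(-21.1);u=np.array([np.cos(a),np.sin(a)])
s=Q[:,:2]@u
h,e=np.histogram(s,bins=np.arange(s.min(),s.max()+.004,.004));print(h,e[0])
m=s<s.min()+.085
(c,sz,an)=cv2.minAreaRect((Q[m][:,:2]*1000).astype(np.float32));print(c,sz,an)
def tryit(n,p,yaw):
    q=robot.ik(np.array(p),down(yaw));print(n,yaw,None if q is None else q.round(0))
for k in(0,180):
    tryit('hs',(.606,.289,.065),64.63-k)
    tryit('hsplace',(.46,.06,.01),64.63-k)
    tryit('tr',(.545,-.295,.015),68.9-k)
    tryit('pan',(.6044,.2964,.08),-3.5+k);tryit('pan',(.6044,.2964,.25),-3.5+k)
print(robot.read_force())
```

```text
[201 229 233 233 237 235 238 241 243 241 245 250 246 251 251 252 256 260
 255 240  17   0   0   0   0   0   0   0   1   1] 0.5735842479566093
(544.0932006835938, -295.2247314453125) (44.41288757324219, 80.61054229736328) 68.91425323486328
hs 64.63 [  42.   28.  -11.    0.  -52. -157.]
hsplace 64.63 [  32.   16.  -41.   -0.  -33. -147.]
tr 68.9 [ -10.   27.  -20.    0.  -43. -101.]
pan -3.5 [ 43.  27. -10.   0. -53. 134.]
pan -3.5 [ 43.  20.   2.   0. -73. 134.]
hs -115.37 [ 42.  28. -11.   0. -52.  23.]
hsplace -115.37 [ 32.  16. -41.   0. -33.  33.]
tr -111.1 [-10.  27. -20.   0. -43.  79.]
pan 176.5 [ 43.  27. -10.   0. -53. -46.]
pan 176.5 [ 43.  20.   2.   0. -73. -46.]
[-0.09928222  0.42139397  0.3928377 ]
```

Run:
```python
from h import *
R=down(-115.37)
robot.goto(np.array([.606,.2893,.18]),R)
robot.servo_line(np.array([.606,.2893,.066]),R,.08)
print(robot.read_force().round(2),robot.read_position())
robot.move_gripper(0.0);print('w',robot.read_grip_width()*88)
robot.servo_line(np.array([.606,.2893,.20]),R,.10)
print('w',robot.read_grip_width()*88,robot.read_force().round(2),robot.read_t())
snap('hsl','scene')
robot.goto(np.array([.46,.06,.12]),R)
print('w',robot.read_grip_width()*88,robot.read_position())
```

```text
[0.28 0.89 0.07] [0.60630714 0.28953108 0.06662304]
w 43.95185174535897
w 44.09339632846833 [-0.26  0.46 -2.35] 8.7667
w 44.109342046738 [0.46154044 0.06095477 0.12075125]
```

View pics/hsl.png

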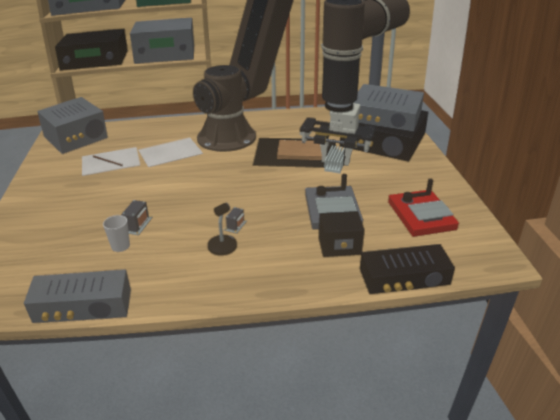

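The heat sink is held between the fingers at (335,157), with the pan bare at (335,200). I'll lower it to the desk with contact sensing.

Run:
```python
from h import *
R=down(-115.37)
robot.servo_line(np.array([.46,.06,.012]),R,.08)
robot.dwell(.2);f0=robot.read_force()[2]
for z in np.arange(.011,.001,-.001):
    robot.servo_line(np.array([.46,.06,z]),R,.02)
    f=robot.read_force()[2];print(round(z,3),round(f-f0,2))
    if f-f0>2.0:break
robot.move_gripper(1.0);robot.dwell(.2)
robot.servo_line(np.array([.46,.06,.10]),R,.10)
robot.servo_line(np.array([.46,-.03,.26]),down(-90),.2)
snap('hsd');snap('hsdt','top');print(robot.read_t())
```

```text
0.011 -0.45
0.01 0.28
0.009 0.17
0.008 0.88
0.007 -0.31
0.006 0.31
0.005 15.13
16.725
```

View pics/hsdt.png

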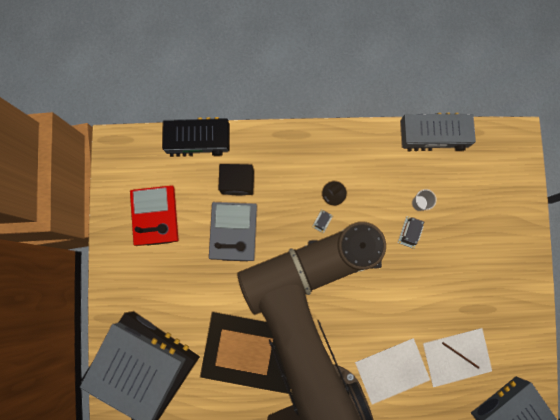

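Run:
```python
from h import *
R=down(68.9);p=np.array([.5441,-.2952,0])
robot.goto(p+[0,0,.18],R)
snap('chk','top')
im,d,P=load('chk','top');rect(P,.38,.54,-.03,.15,.02,.045,'hs')
robot.servo_line(p+[0,0,.013],R,.08)
print(robot.read_force().round(2),robot.read_position())
robot.move_gripper(0.0);print('w',robot.read_grip_width()*88)
f0=robot.read_force()
robot.servo_line(p+[0,0,.03],R,.03)
robot.dwell(.2);print('w',robot.read_grip_width()*88,(robot.read_force()-f0).round(2),robot.read_ft_torque().round(2))
robot.servo_line(p+[0,0,.26],R,.12)
print('w',robot.read_grip_width()*88,(robot.read_force()-f0).round(2),robot.read_t())
snap('trl','wrist');snap('trs','scene')
```

```text
hs 141 c [460.   60.7] s [44.  86.8] a 64.86 zmed 0.0344
[-0.43  0.15  0.46] [ 0.54431654 -0.29526136  0.01339319]
w 52.225724808618786
w 52.018880145016496 [ 0.34 -1.17 -7.09] [-0.03  0.   -0.08]
w 52.064460051229936 [ 0.59 -0.54 -8.29] 25.175
```

View pics/trs.png

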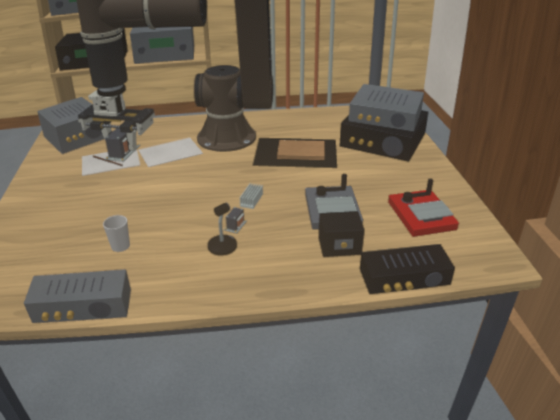

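View pics/chk.png

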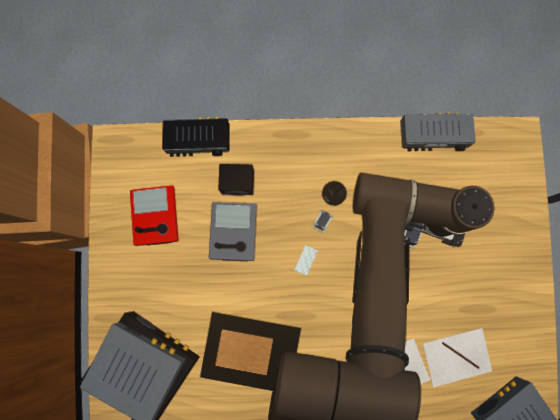

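View pics/trl.png

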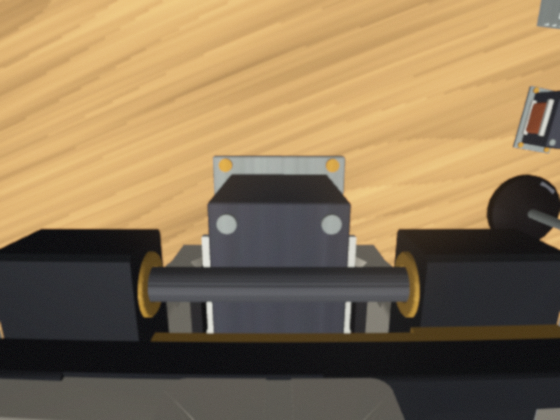

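The transformer hangs level and symmetric in the jaws: foot plate (213–345,155), core (210–348,178+). The heat sink lies on the desk at top (306,261). I'll measure the in-hand pose.

Run:
```python
from h import *
z=np.load('trl.npz');P=cloud('wrist',z['d'],(z['p'],z['R']))
T=(P-z['p'])@z['R']  # tool frame
reg=T[150:215,205:355].reshape(-1,3)
core=reg[abs(reg[:,2]+.049)<.005];foot=reg[abs(reg[:,2]-.009)<.006]
for n,q in(('core',core),('foot',foot)):
    A=np.c_[q[:,:2],np.ones(len(q))];c=np.linalg.lstsq(A,q[:,2],rcond=None)[0]
    print(n,len(q),np.median(q,0).round(4),q.min(0).round(4),q.max(0).round(4),'slopes',c.round(4))
f=foot;print(cv2.minAreaRect((f[:,:2]*1000).astype(np.float32)))
```

```text
core 2282 [ 0.0383 -0.0006 -0.0484] [ 0.0355 -0.0224 -0.0512] [ 0.0402  0.0215 -0.044 ] slopes [ 0.4403 -0.0013 -0.0649]
foot 3055 [ 0.0431 -0.0001  0.0094] [ 0.0299 -0.0304  0.003 ] [0.0481 0.03   0.0135] slopes [0.0669 0.0001 0.0062]
((39.20763397216797, -0.2580108642578125), (60.423152923583984, 18.138038635253906), 89.49846649169922)
```

Run:
```python
from h import *
im,d,P=load('chk','top');rect(P,.55,.66,.2,.4,.052,.066,'pan');rect(P,.44,.67,.2,.4,.030,.066,'deck+pan')
R=down(176.46);p=np.array([.6044,.2964,0])
robot.goto(p+[0,0,.25],R)
print('w',robot.read_grip_width()*88)
robot.servo_line(p+[0,0,.082],R,.08)
robot.dwell(.2);f0=robot.read_force()[2]
for z in np.arange(.080,.068,-.001):
    robot.servo_line(p+[0,0,z],R,.02)
    f=robot.read_force()[2];print(round(z,3),round(f-f0,2))
    if f-f0>2.5:break
print(robot.read_position(),robot.read_t());snap('pl1');snap('pls','scene')
```

```text
pan 731 c [605.9 293.6] s [112.9  76.9] a 86.35 zmed 0.0598
deck+pan 2341 c [559.5 296.4] s [150.9 191.8] a 86.52 zmed 0.039
w 52.335556429920715
0.08 -0.51
0.079 -0.74
0.078 0.24
0.077 0.13
0.076 -0.57
0.075 0.69
0.074 0.9
0.073 1.0
0.072 10.33
[0.60452271 0.29648283 0.07303355] 32.1083
```

View pics/pl1.png

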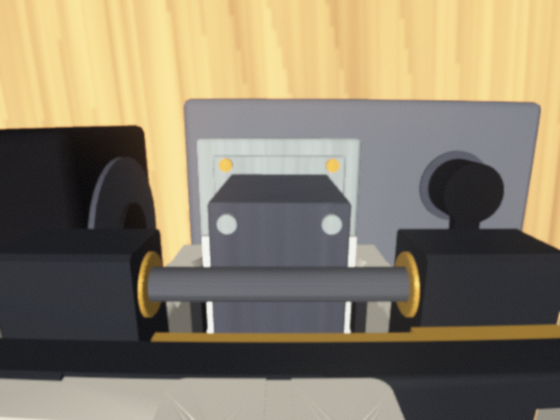

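View pics/pls.png

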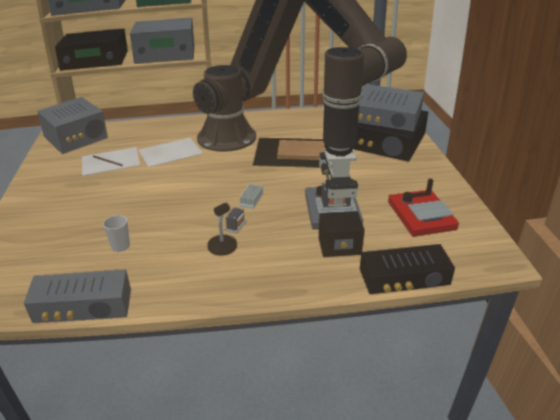

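The foot edges (213–345) sit evenly inside the pan edges (197–359). Both side margins and the visible end margin are about 7.5 mm. I'll release, retreat straight up and verify.

Run:
```python
from h import *
R=down(176.46);p=np.array([.6045,.2964,0])
robot.move_gripper(.78);robot.dwell(.3)
robot.servo_line(p+[0,0,.10],R,.04)
robot.servo_line(p+[0,0,.24],R,.12)
robot.goto(np.array([.50,.29,.33]),down(-90))
snap('ver');print(robot.read_t())
im,d,P=load('ver')
b=(.5,.68,.15,.42)
rect(P,.55,.68,.2,.4,.115,.13,'core');rect(P,.55,.68,.2,.4,.0615,.07,'foot');rect(P,.55,.68,.2,.4,.05,.07,'pan')
rect(P,.42,.68,.15,.42,.03,.04,'deck')
rect(P,.42,.54,.15,.42,.085,.11,'pin')
```

```text
36.6417
core 4180 c [604.4 295.7] s [80.6 44.2] a 86.35 zmed 0.1216
foot 658 c [625.7 297.2] s [105.1 112.2] a 87.65 zmed 0.0636
pan 2690 c [623.9 295.5] s [112.5 116.5] a 87.22 zmed 0.0599
deck 11462 c [573.7 298.2] s [150.6 217.4] a 86.71 zmed 0.0346
pin 249 c [510.3 341.9] s [17.1 17.7] a 44.64 zmed 0.0994
```

View pics/ver.png

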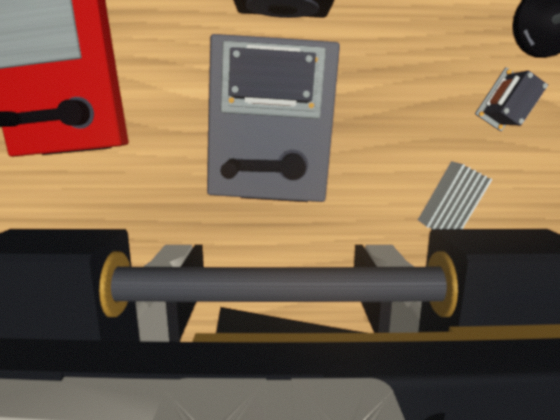

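The transformer is placed: core centre is (604.4, 295.7) against the pan's (604.4, 296.4), the angles agree to about 0.1°, and the top is at 121.6 mm as expected. The lever is still closed and the heat sink is at (455,195). Next I'll open the lever with the jaws loosely around the pin, following the arc.

Run:
```python
from h import *
c=np.array([.5077,.2723]);r=.070
def pose(phi,z): # phi world deg of lever arm
    a=np.radians(phi);return np.array([c[0]+r*np.cos(a),c[1]+r*np.sin(a),z]),down(phi-270)
phi0=87.9
p,R=pose(phi0,.18);robot.goto(p,R);robot.move_gripper(.34);print('w',robot.read_grip_width()*88)
p,R=pose(phi0,.075);robot.servo_line(p,R,.08);robot.dwell(.1)
f0=robot.read_force();print(f0.round(2),robot.read_t())
end=86.46+90
for phi in list(np.arange(95,end,9))+[end,end+2,end+4,end+5,end+6,end+7,end+8,end+9]:
    p,R=pose(phi,.075);robot.servo_line(p,R,.08)
    f=robot.read_force()-f0;print(round(phi,1),f.round(1),round(robot.read_t(),1))
    if np.hypot(f[0],f[1])>8:break
robot.dwell(.2);print((robot.read_force()-f0).round(1))
snap('lev','scene')
```

```text
w 30.033422811522097
[ 0.91  0.35 -0.53] 40.5083
95.0 [-1.1 -0.6  1.3] 40.8
104.0 [ 0.6 -0.   0.3] 41.1
113.0 [-0.8 -0.1  0.8] 41.4
122.0 [-1.  -0.4 -0.1] 41.7
131.0 [-1.1 -0.1  0.4] 42.0
140.0 [-0.8 -0.2  0.5] 42.3
149.0 [-1.2 -0.7  0.6] 42.6
158.0 [-1.  -0.3  1.5] 42.9
167.0 [-0.8 -0.4  0.6] 43.2
176.0 [-1.3  0.5 -0.6] 43.6
176.5 [-1.2  0.4  1.5] 43.8
178.5 [-1.2  0.9 -0.2] 44.1
180.5 [-0.7 -1.3  0.6] 44.3
181.5 [-0.3  3.7 -1.3] 44.6
182.5 [-2.2  8.1 -3.1] 44.8
[-1.7  7.7 -4.4]
```

View pics/lev.png

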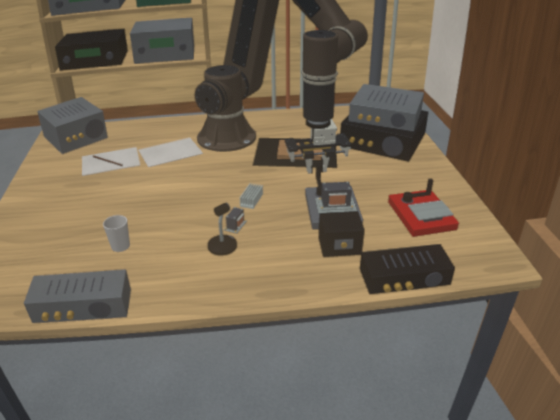

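The stop was reached with about 8 N of reaction, and the fingers stand at the front of the scale at (318,160). I'll back off to centre the pin, lift and check.

Run:
```python
from h import *
c=np.array([.5077,.2723]);r=.070
phi=177.;a=np.radians(phi);p=np.array([c[0]+r*np.cos(a),c[1]+r*np.sin(a),.075]);R=down(phi-270)
robot.servo_line(p,R,.05)
robot.servo_line(p+[0,0,.13],R,.10)
robot.servo_line(np.array([.40,.28,.36]),down(-90),.15)
snap('fin');snap('fint','top');print(robot.read_t())
im,d,P=load('fin')
rect(P,.55,.68,.2,.4,.115,.13,'core')
rect(P,.38,.54,.15,.42,.085,.11,'pin')
rect(P,.38,.54,.15,.42,.045,.11,'lever')
im,d,P=load('fint','top')
rect(P,.38,.54,-.03,.15,.02,.045,'hs');rect(P,.55,.68,.2,.4,.115,.13,'core')
```

```text
48.1083
core few 0
pin 207 c [438.9 276.5] s [16.7 16.5] a 89.09 zmed 0.0993
lever 1223 c [476.7 272. ] s [92.4 28.5] a 0.47 zmed 0.0561
hs 142 c [459.8  60.6] s [44.1 86.7] a 64.72 zmed 0.0349
core 350 c [604.7 293.8] s [79.7 50.6] a 88.81 zmed 0.1223
```

View pics/fin.png

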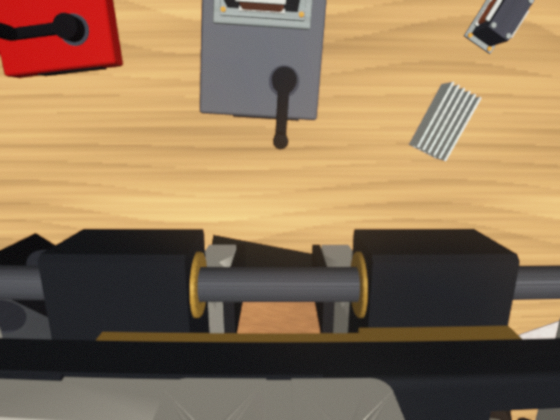

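View pics/fint.png

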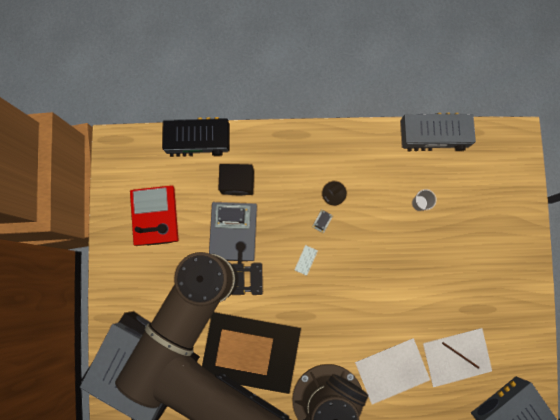

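Run:
```python
from rig import robot
robot.job_done();print(robot.read_t())
```

```text
the job is handed in; nothing more can be done
the job is handed in; nothing more can be done
```

I handed the job in at about 48 s of the 72 s allowed, with every step done. It reported no verdict.

**What I did:** I lifted the heat sink off the pan and set it flat on the desk at about (0.460, 0.060). I gripped the larger transformer by its coil and set it on the pan. Once it stood alone, I swung the lever to its open stop with the jaws held loosely around the pin.

**Last checks:**
- **Heat sink:** flat on the desk, with its top at 34–35 mm. It stayed in place after I let go.
- **Transformer:** before the lever swing, the wrist camera put it within 1 mm and about 0.1° of the pan centre, leaving roughly 7–8 mm of pan all round. Its top was at 121.6 mm, as expected.
- **Lever:** about 90° open (1.57 rad), and I felt about 8 N where it met the stop.
- **Bystanders:** the final top picture shows no visible shift, but I only judged this by eye.

**One disagreement:** the last top-camera fit of the transformer gave a coarse outline (50.6 mm wide instead of 44, 2.4° off). I put this down to stray pixels at that resolution. Its centre still matched that camera's own reading of the pan centre to about 1 mm. The final wrist picture did not show the top of the transformer, so I could not repeat the finer measurement after the lever swing.

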